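Pin the medicine box shut by feel

TASK

Lock the white medicine box so that children cannot open it: take the wooden-handled steel locking pin, feel gently with its tip along the slot under the lid's overhang until it drops into the hidden hole of the lock bar, push it in until its collar sits against the box, and let go so that it stays there. Press only lightly (never more than 25 N between pin and box) and leave the other things on the ledge where they are.

Things in the scene. Friction and masses are not known exactly. Their poses are not given: they have to be found in the camera images.
- pin: Loose locking pin, 131 mm long, about 0.16 kg, lying on the ledge. Handle: dark wooden block 80 long (x) x 18 wide (y) x 34 high mm, gripped across its 18 mm width from above. Origin: centre of the handle's underside; +x points along the steel rod to its tip. Centre of mass about 12 mm ahead of the origin.
- pin_tip (a point): Centre of the end of the pin's rod, 91 mm ahead (+x) of the pin's origin, 17 mm above its underside; axes as the pin's. The rod, 10 mm diameter, its end chamfered by 2 mm, projects 45 mm from a steel collar 32 mm across and 6 mm thick on the handle's front end (x = 40 to 46 mm).
- medbox: White metal medicine box, 300 wide (y) x 150 deep (x) x 110 high mm, fixed to the ledge. Origin: centre of its underside, z up. Its keyed face is the upright one towards the robot, at x = -75 mm; the pin goes in along +x. The lid (z = 98 to 110 mm) overhangs this face by 22 mm and hides it from above; a carrying handle rises 16 mm above the lid.
- slot (a point): Middle of the slot's mouth, in the plane of the box's keyed face, 75 mm above the ledge. Axes as the box's: x into the box, y along the slot. The slot is level, 124 mm long (y = -62 to 62 mm), 20 mm high at the face, narrowing to 13 mm at 6 mm depth, so it guides the 10 mm rod up and down.
- bar_front (a point): Middle of the slot, 14 mm deep: front plane of the steel lock bar that closes the slot, except for one hidden hole 13 mm wide (y) and as high as the slot, centred anywhere from y = -40 to +40 mm, not measured: feel for it. Behind the hole is free space to 85 mm from the face: the rod enters its whole 45 mm, until the collar meets the face. Left there it droops a few degrees and stays.
- bar_back (a point): Where the bar's front stops when pressed: 6 mm deeper than bar_front. The bar is sprung: about 2 N at first touch, 5 N at 6 mm, then a hard stop. It does not shift along y. It springs back out when the tip comes over the hole, so a tip sliding along y under light pressure then catches on the hole's far side.
- cup: Bystander: round chrome toothbrush cup, 74 mm across, 100 mm high, with two toothbrushes reaching to 180 mm; stands loose at one end of the box. Origin: centre of its underside.
- soap_dish: Bystander: round frosted glass soap dish, 104 mm across, with a bar of soap, 29 mm high; stands loose at the other end of the box. Origin: centre of its underside.
- hairbrush: Bystander: wooden hairbrush with a round head 72 mm across, 23 mm high, its handle 110 mm long along -x; lies loose. Origin: centre of the head's underside.
- clipper: Bystander: steel nail clipper, 60 x 13 x 11 mm, lies loose along its x. Origin: centre of its underside.
There are look-alikes about, which are no part of the job. What is meant by the pin is not purple or red, and is the larger of those in its own colour.

How it is judged:
By the outcome, as a careful person would: the job done as asked, in the order asked, and still so for the second after the job is handed in, with the robot touching nothing.
It also fails if it takes over 54 s, if anything falls off the work surface, if the arm or the gripper's body presses on something with over 40 N, if the wrist force passes 120 N, or if a joint passes its speed limit or range.

ROBOT

A 7-joint arm with a two-finger parallel gripper is mounted at the origin on the work surface. World frame = base frame: x ahead of the robot, y to its left, z up, the work surface at z = 0. Lengths are in m, angles in rad, forces in N, time in s.
With the tool pointing down it reaches from about 0.4 to 0.75 m from the base axis. Payload 19.5 kg.
Tool frame: the origin (TCP) lies on the centre line of the jaws, within the pads' length; the fingertips stand 22 mm ahead of it and the grasp point (between the pads) lies 3 mm ahead of it; z points along the fingers, x is the direction in which the jaws open and shut, and the axes are right-handed (so a half turn about z gives the same grasp; the last joint's range is limited). The gripper opens to 85 mm and grips with 20 to 120 N. Pads are 22 mm wide; open, the fingers measure 114 mm over their backs; the gripper's body (76 mm by 85 mm) begins 54 mm behind the grasp point. The pads swing forward as they close: fully open they stand 13 mm farther back than shut.
Start: joints at [1.139, 0.707, -0.028, 1.485, 0.022, 0.951, -0.075], TCP at [0.218, -0.532, 0.253] pointing down, gripper open.
Joint ranges: [-2.71, 2.71], [-0.32, 2.16], [-1.57, 1.52], [0, 2.45], [-1.46, 4.6], [0, 2.02], [-2.83, 2.83]. Speed limits (rad/s): [1.89, 1.89, 2.57, 2.57, 3.01, 3.01, 3.01].

INTERFACE

Orientations are given as a rotation vector (axis times angle).
In Python, from rig import arm, kin, imaging, telemetry gives the robot as it stands. Calls block until the motion is done:
- arm.movep(position, orientation): joint-space move of the TCP to a pose.
- arm.movel(position, ori=None, speed=0.15, guard=None): straight line of the TCP; ori=None keeps the orientation; speed is the mean speed in m/s. With guard (N) it stops when the force on the tool has changed by that much, and returns True; else False.
- arm.movej(angles): joint-space move.
- arm.gripper_to(opening): finger opening in m; the grip force is fixed at half the most; returns when the fingers have stopped.
- arm.pause(seconds).
- kin.solve_ik(position, orientation): joint angles nearest the present ones, or None.
- imaging.grab_frame(name): name is "side" or "top"; returns the picture (400x640x3 uint8, red, green, blue); there is no depth.
- imaging.get_calibration(name): a dict with "fx", "fy", "cx", "cy" (pixels), "world_from_camera" (4x4, takes a point from camera to world coordinates). Camera axes: x right, y down, z forward; pixel columns grow to the right and rows downward; lengths in m; the calibration is good to about 2 mm. A picture is of the moment at which its call begins. get_calibration takes no time and is no camera call.
A pose or a line that the arm cannot do raises arm.Unreachable and nothing moves.
- arm.hand_in(): hands the job in, once; it reports no verdict.
Readings, each from a call of its own:
- telemetry.read_time_s(): time.
- telemetry.read_joints(): joint angles.
- telemetry.read_joint_velocities(): joint speeds.
- telemetry.read_effort(): joint torques, N m.
- telemetry.read_position(): TCP position.
- telemetry.read_tcp_rot(): TCP orientation.
- telemetry.read_force(): force on the tool from outside, world axes, zero at the start.
- telemetry.read_moment(): the same for the moment, N m.
- telemetry.read_width(): finger opening in m.
Only numpy, scipy, OpenCV 4.12 (cv2) and the standard library are available. Lean on these libraries where they do the work, as an engineer would, in place of code of your own. Each camera call takes 0.05 s, during which the arm holds its last target.

## Working session

There is one attempt and no reset: what is moved stays moved. The work goes in short steps, each a Python script; the robot and the scene stay as the last script left them, time stands still between calls to the robot, and variables do not carry over. Pictures are saved under pics/ and viewed, and the job is handed in when it is done.

```bash
mkdir -p pics; ls; python3 - <<'E'
from rig import arm,kin,imaging,telemetry
import cv2
for n in("top","side"):
    f=imaging.grab_frame(n); cv2.imwrite(f"pics/{n}0.png",f[:,:,::-1])
    c=imaging.get_calibration(n); print(n,c)
print(telemetry.read_time_s(),telemetry.read_tcp_rot(),telemetry.read_position())
E
```

```text
pics
top {'fx': 418.9290446376273, 'fy': 418.9290446376273, 'cx': 328.006376835158, 'cy': 199.62164641593566, 'world_from_camera': array([[-0.02712258, -0.9849782 ,  0.17053539,  0.36786927],
       [-0.99932989,  0.03091159,  0.01960199, -0.07274353],
       [-0.02457905, -0.16988946, -0.98515656,  1.08704683],
       [ 0.        ,  0.        ,  0.        ,  1.        ]])}
side {'fx': 411.8740638312322, 'fy': 411.8740638312322, 'cx': 316.46612213294105, 'cy': 192.91694087534754, 'world_from_camera': array([[ 0.98360838, -0.08409877,  0.15950533,  0.31321732],
       [-0.17962988, -0.53419745,  0.8260546 , -1.14818949],
       [ 0.01573717, -0.84116615, -0.54054774,  0.77836376],
       [ 0.        ,  0.        ,  0.        ,  1.        ]])}
0.1 [-2.60920777e+00  1.74884837e+00  1.27966409e-03] [ 0.2184282  -0.53167178  0.25289197]
```

View pics/top0.png

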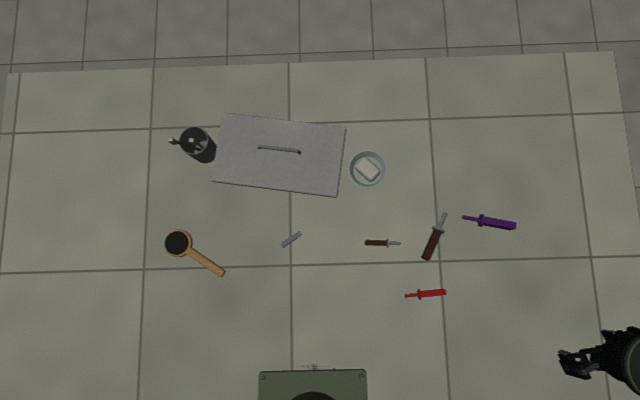

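View pics/side0.png

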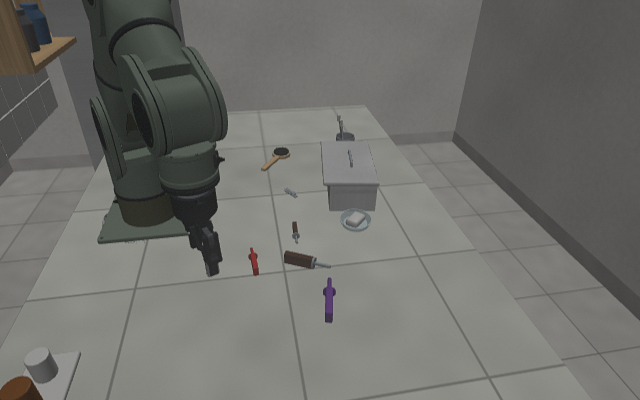

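Candidates in the top picture are the large brown pin at (434,238), small brown at (382,243), purple at (490,222) and red at (426,293). By the description it's the large brown one. I'll check it in a close crop.

```bash
python3 - <<'E'
import cv2
f=cv2.imread("pics/top0.png")
a=cv2.resize(f[195:275,355:475],None,fx=6,fy=6,interpolation=cv2.INTER_CUBIC); cv2.imwrite("pics/c1.png",a)
a=cv2.resize(f[100:210,160:400],None,fx=3.3,fy=3.3,interpolation=cv2.INTER_CUBIC); cv2.imwrite("pics/c2.png",a)
f=cv2.imread("pics/side0.png")
a=cv2.resize(f[130:280,240:400],None,fx=4,fy=4,interpolation=cv2.INTER_CUBIC); cv2.imwrite("pics/c3.png",a)
E
cat > h.py <<'E'
import numpy as np, cv2
from rig import arm,kin,imaging,telemetry
def ray(n,u,v):
    c=imaging.get_calibration(n);T=c["world_from_camera"]
    d=T[:3,:3]@np.array([(u-c["cx"])/c["fx"],(v-c["cy"])/c["fy"],1]); return T[:3,3],d
def onz(n,u,v,z):
    o,d=ray(n,u,v); return o+d*(z-o[2])/d[2]
def proj(n,p):
    c=imaging.get_calibration(n);T=np.linalg.inv(c["world_from_camera"])
    q=T[:3,:3]@np.asarray(p,float)+T[:3,3]; return np.array([c["fx"]*q[0]/q[2]+c["cx"],c["fy"]*q[1]/q[2]+c["cy"]])
E
```

```text
(no output)
```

View pics/c1.png

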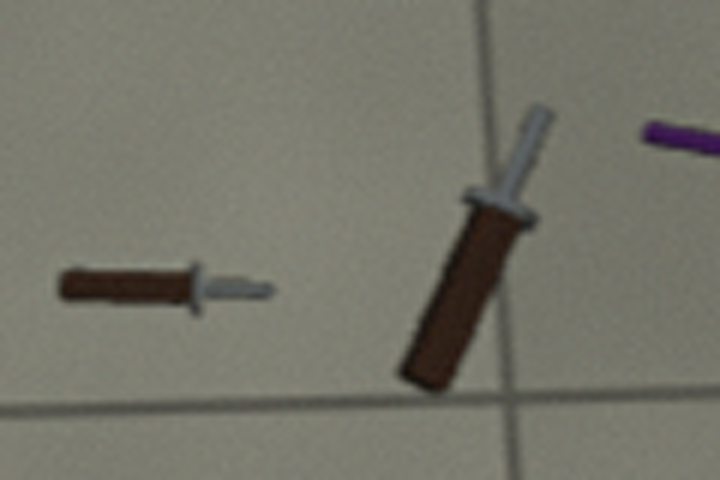

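View pics/c2.png

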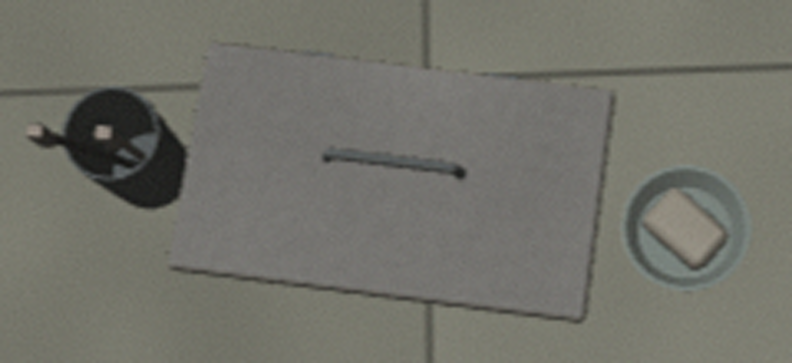

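View pics/c3.png

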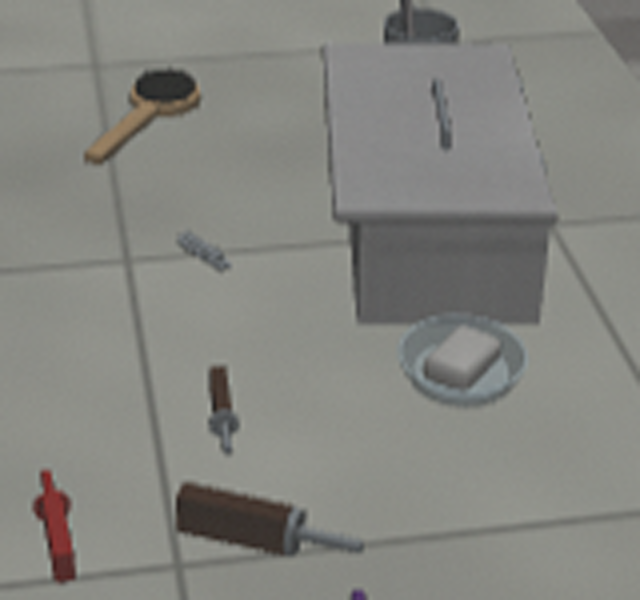

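The crop confirms the large brown pin: rod tip at crop (541,108), i.e. pixel ≈(445,213), and handle rear end at ≈(425.5,258). The lid corners are clear too. Next I'll measure both.

```bash
python3 - <<'E'
from h import *
np.set_printoptions(precision=4,suppress=True)
g=lambda u,v,s,x0,y0:((u+.5)/s-.5+x0,(v+.5)/s-.5+y0)
C1=lambda u,v:g(u,v,6,355,195); C2=lambda u,v:g(u,v,3.3,160,100); C3=lambda u,v:g(u,v,4,240,130)
tip=onz("top",*C1(541,106),.017)
rl=onz("top",*C1(403,374),.034);rr=onz("top",*C1(441,390),.034)
fl=onz("top",*C1(478,206),.034);fr=onz("top",*C1(522,222),.034)
print("tip",tip,"rear",rl,rr,"front",fl,fr)
r=(rl+rr)/2;f=(fl+fr)/2;print("hl",np.linalg.norm(f-r),"w",np.linalg.norm(rl-rr),np.linalg.norm(fl-fr),"tiplen",np.linalg.norm((tip-r)[:2]),
 "yaw",np.degrees(np.arctan2(*(tip-r)[[1,0]])),np.degrees(np.arctan2(*(f-r)[[1,0]])))
L=[onz("top",*C2(*p),.110) for p in[(212,42),(614,92),(583,321),(169,267)]]
print(np.array(L))
for i in range(4): 
    d=L[(i+1)%4]-L[i];print(np.linalg.norm(d),np.degrees(np.arctan2(d[1],d[0])))
S=[onz("side",*C3(*p),.110) for p in[(324,45),(512,45),(555,216),(336,216)]]
print(np.array(S))
print("tip side",onz("side",*C3(361,547),.017))
# box bottom corners
print(onz("side",*C3(361,323),0),onz("side",*C3(538,323),0))
print("dish",onz("top",*C2(687,228),.02),"cup",onz("top",*C2(112,135),.1))
print("clip",onz("top",291,240,.01),"brush",onz("top",178,243,.02),onz("top",223,273,.01))
E
```

```text
tip [ 0.5109 -0.3496  0.017 ] rear [ 0.3988 -0.2802  0.034 ] [ 0.3918 -0.2954  0.034 ] front [ 0.4674 -0.3159  0.034 ] [ 0.4601 -0.3337  0.034 ]
hl 0.0777944126421673 w 0.016693444078359577 0.019172177265764572 tiplen 0.1310599446625559 yaw -28.097274053575006 -28.365457100033545
[[ 0.7638  0.198   0.11  ]
 [ 0.7139 -0.1013  0.11  ]
 [ 0.5429 -0.0732  0.11  ]
 [ 0.5923  0.2269  0.11  ]]
0.30344376374181137 -99.46948915841173
0.173303273142959 170.66228583822647
0.30408933411130323 80.64471916713873
0.173909133634269 -9.550662760398923
[[ 0.5905  0.2248  0.11  ]
 [ 0.7651  0.1988  0.11  ]
 [ 0.7113 -0.1041  0.11  ]
 [ 0.5421 -0.0776  0.11  ]]
tip side [ 0.508  -0.3483  0.017 ]
[ 0.5674 -0.0698  0.    ] [ 0.7114 -0.0928  0.    ]
dish [ 0.6311 -0.1578  0.02  ] cup [0.6972 0.275  0.1   ]
clip [0.4519 0.0467 0.01  ] brush [0.4519 0.3359 0.02  ] [0.373  0.2214 0.01  ]
```

Measurements agree: handle 78 mm long (80 expected), pin 131 mm, lid 302 × 172 mm (300 × 172 expected), box yaw ≈ -9.45°, pin yaw ≈ -28.2°. I'll check IK for the whole plan, then pick.

```bash
cat >> h.py <<'E'
from scipy.spatial.transform import Rotation as Ro
BY=np.radians(-9.45); SLOT=np.array([.5887,.0719,.075])
PY=np.radians(-28.2); PIN=np.array([.4300,-.3063,0.])
GX=-.008; TZ=.028   # grasp at pin x, TCP height above pin underside
def ori(yaw,s):  # pin yaw, s=+-1
    xt=s*np.array([-np.sin(yaw),np.cos(yaw),0]); z=np.array([0,0,-1.]); return Ro.from_matrix(np.column_stack([xt,np.cross(z,xt),z])).as_rotvec()
def boxp(d,y,zoff=0.):  # TCP position so that the pin tip is d deep from the face, at slot y
    c,s=np.cos(BY),np.sin(BY); x=d-.091+GX
    return np.array([SLOT[0]+c*x-s*y,SLOT[1]+s*x+c*y,.058+TZ+zoff])
def pickp(z): return np.array([PIN[0]+GX*np.cos(PY),PIN[1]+GX*np.sin(PY),z])
E
python3 - <<'E'
from h import *
np.set_printoptions(precision=3,suppress=True)
for s in(1,-1):
    for p,o in((pickp(.13),PY),(pickp(.028),PY),(boxp(-.06,-.05),BY),(boxp(.014,-.05),BY),(boxp(.014,.05),BY),(boxp(.045,.04),BY)):
        print(s,p,kin.solve_ik(p,ori(o,s)))
E
```

```text
1 [ 0.423 -0.303  0.13 ] [ 0.824  0.85  -0.496  1.814  0.639  0.643  1.023]
1 [ 0.423 -0.303  0.028] [ 0.722  1.013 -0.304  1.855  0.734  0.389  0.941]
1 [0.424 0.049 0.086] [-0.098  0.84  -0.161  2.17   0.718  0.183  0.49 ]
1 [0.497 0.037 0.086] [ 0.098  0.903 -0.434  1.918  0.771  0.494  0.516]
1 [0.513 0.135 0.086] [-0.102  0.925 -0.41   1.802  0.65   0.553  0.474]
1 [0.542 0.12  0.086] [-0.028  0.959 -0.488  1.711  0.687  0.65   0.504]
-1 [ 0.423 -0.303  0.13 ] [ 0.448  0.828  0.208  1.826 -0.311  0.52  -1.201]
-1 [ 0.423 -0.303  0.028] [ 0.495  1.009  0.121  1.862 -0.362  0.292 -1.155]
-1 [0.424 0.049 0.086] [-0.236  0.845  0.083  2.174 -0.463  0.14  -1.457]
-1 [0.497 0.037 0.086] [-0.249  0.891  0.206  1.929 -0.46   0.367 -1.421]
-1 [0.513 0.135 0.086] [-0.468  0.926  0.287  1.814 -0.516  0.476 -1.561]
-1 [0.542 0.12  0.086] [-0.434  0.951  0.312  1.724 -0.502  0.546 -1.546]
```

```bash
python3 - <<'E'
from h import *
np.set_printoptions(precision=4,suppress=True)
o=ori(PY,1)
arm.gripper_to(.05)
arm.movep(pickp(.12),o)
print(telemetry.read_time_s(),telemetry.read_width())
f=imaging.grab_frame("top");cv2.imwrite("pics/top1.png",f[:,:,::-1])
f=imaging.grab_frame("side");cv2.imwrite("pics/side1.png",cv2.resize(f[180:300,220:380,::-1],None,fx=5,fy=5))
print(arm.movel(pickp(.028),speed=.06,guard=8),telemetry.read_position(),telemetry.read_force(),telemetry.read_time_s())
E
```

```text
1.8083 0.05006971683938417
False [ 0.423  -0.3026  0.0282] [ 0.1769 -0.3803 -0.9267] 3.5917
```

View pics/side1.png

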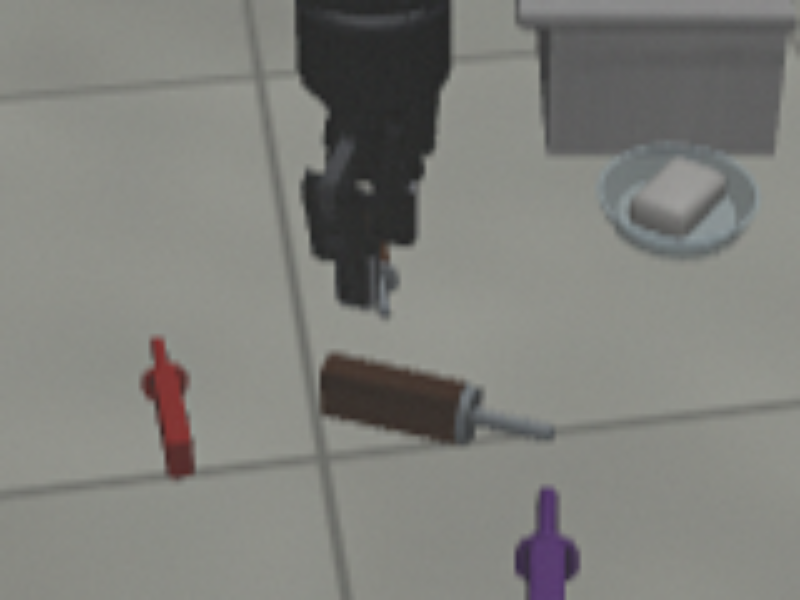

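The gripper was in line above the pin handle before it descended, and nothing was touched on the way down. Now I'll close, lift a little and check.

```bash
python3 - <<'E'
from h import *
np.set_printoptions(precision=4,suppress=True)
arm.gripper_to(.0)
print(telemetry.read_width(),telemetry.read_force())
f=imaging.grab_frame("side");cv2.imwrite("pics/side2a.png",cv2.resize(f[200:280,260:360,::-1],None,fx=6,fy=6,interpolation=cv2.INTER_CUBIC))
arm.movel(pickp(.15),speed=.1)
print(telemetry.read_width(),telemetry.read_force(),telemetry.read_moment(),telemetry.read_time_s())
arm.movep(boxp(-.055,-.050),ori(BY,1))
print(telemetry.read_position(),boxp(-.055,-.05),telemetry.read_tcp_rot(),ori(BY,1),telemetry.read_force(),telemetry.read_time_s())
for n in("top","side"):
    f=imaging.grab_frame(n)[:,:,::-1];cv2.imwrite(f"pics/{n}2.png",f)
    u,v=proj(n,[*(boxp(-.055,-.05)[:2]+ (.091-GX)*np.array([np.cos(BY),np.sin(BY)])),.075]);print(n,"tip expected",u,v)
    x0,y0=int(u)-60,int(v)-45;print(x0,y0)
    cv2.imwrite(f"pics/{n}2c.png",cv2.resize(f[y0:y0+90,x0:x0+120],None,fx=6,fy=6,interpolation=cv2.INTER_CUBIC))
E
```

```text
0.01734343017474201 [-1.246  -0.0107  6.9945]
0.017035950863215958 [ 0.6934  1.0762 -2.0183] [0.0303 0.0386 0.0151] 5.4
[0.4289 0.0469 0.086 ] [0.4286 0.0479 0.086 ] [ 2.3982  2.0285 -0.0003] [2.3969 2.0309 0.    ] [-0.3466 -0.7748 -2.4824] 6.7333
top tip expected 293.83210122350306 207.44962949409285
233 162
side tip expected 312.47182009092165 176.15611886544383
252 131
```

View pics/side2c.png

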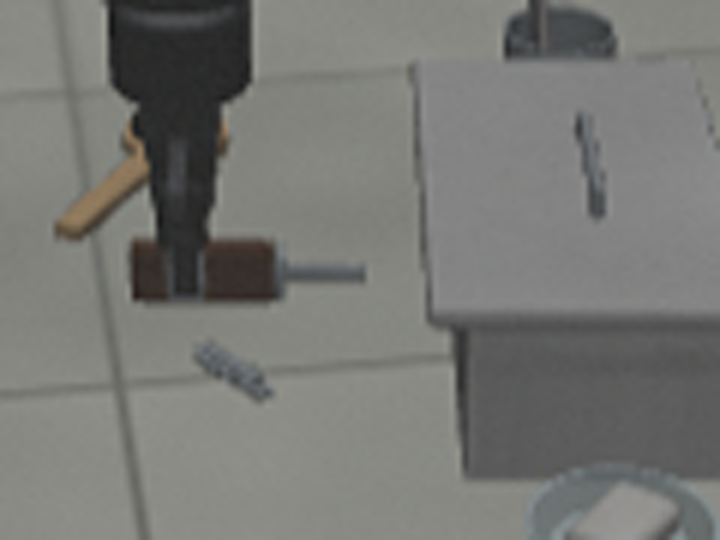

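View pics/top2c.png

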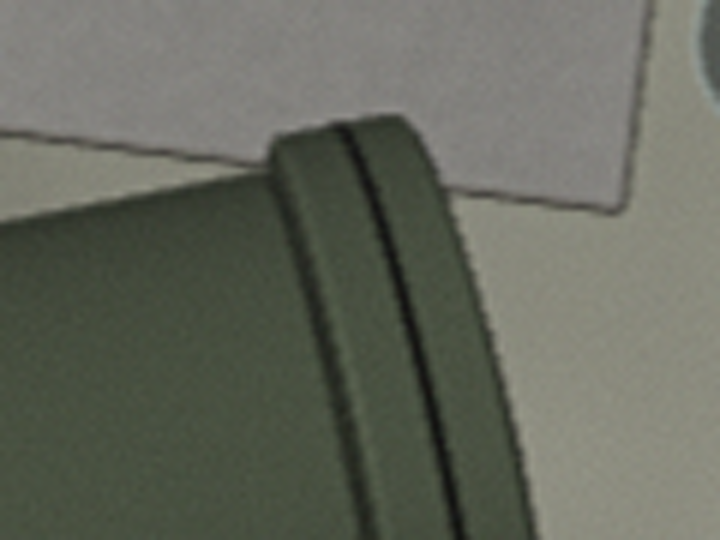

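View pics/side2a.png

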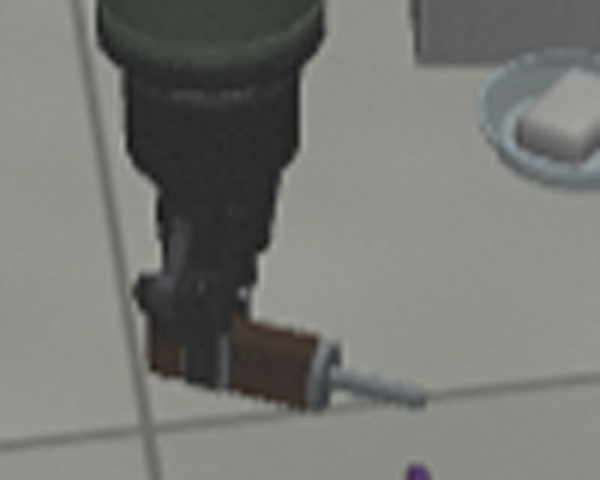

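The picture shows the pin held level, with its tip at side crop (365,273), exactly where predicted, and the clipper and dish untouched. Now I'll enter the slot under guard.

```bash
cat >> h.py <<'E'
def loc(): # tip depth, slot y, z error
    p=telemetry.read_position()-boxp(0,0); c,s=np.cos(BY),np.sin(BY); return np.array([c*p[0]+s*p[1],-s*p[0]+c*p[1],p[2]])*1e3
def fb():
    f=telemetry.read_force();c,s=np.cos(BY),np.sin(BY); return np.array([c*f[0]+s*f[1],-s*f[0]+c*f[1],f[2]])
E
python3 - <<'E'
from h import *
np.set_printoptions(precision=2,suppress=True)
O=ori(BY,1)
def st(m): print(m,loc(),fb(),telemetry.read_moment(),telemetry.read_time_s())
arm.pause(.2); st("start")
h=arm.movel(boxp(-.002,-.050),O,speed=.05,guard=4); st(h)
if not h:
    h=arm.movel(boxp(.008,-.050),O,speed=.02,guard=4); st(h)
if not h:
    h=arm.movel(boxp(.017,-.050),O,speed=.01,guard=4); st(h)
    arm.pause(.2); st("p")
E
```

```text
start [-54.78 -50.4    0.04] [-0.6   0.23 -1.85] [-0.01  0.1  -0.02] 7.0333
False [ -2.24 -49.95  -0.  ] [-1.43  0.44 -2.  ] [0.01 0.01 0.02] 8.2417
False [  7.92 -50.06  -0.03] [ 0.2   0.96 -1.66] [-0.02  0.05 -0.06] 8.8917
False [ 16.86 -50.    -0.03] [-3.72 -0.05 -1.3 ] [0.22 0.78 0.03] 9.9417
p [ 16.94 -50.02  -0.02] [-4.07  0.22 -2.46] [0.16 0.8  0.07] 10.1417
```

Contact with the bar is as expected: 3.5 N at 17 mm. I'll press 1 mm deeper and sweep.

```bash
python3 - <<'E'
from h import *
np.set_printoptions(precision=2,suppress=True)
O=ori(BY,1)
def st(m): print(m,loc(),fb(),telemetry.read_moment(),telemetry.read_time_s())
arm.movel(boxp(.018,-.050),O,speed=.01,guard=5); st("press")
h=arm.movel(boxp(.018,.048),O,speed=.016,guard=4); st(h)
arm.pause(.2); st("p")
E
```

```text
press [ 18.   -50.01  -0.02] [-3.45  0.39 -2.01] [ 0.15  0.93 -0.02] 10.3917
True [18.06 -1.17 -0.25] [-0.03 -1.05 -0.74] [ 0.05  0.11 -0.02] 13.5333
p [17.63 -2.03 -0.61] [-0.   -0.17 -2.05] [0.03 0.01 0.02] 13.7333
```

The axial force dropped to 0 at y ≈ -1.5 mm, so the tip is over the hole. I'll feel both sides to centre it, then push in.

```bash
python3 - <<'E'
from h import *
np.set_printoptions(precision=2,suppress=True)
O=ori(BY,1)
def st(m): print(m,loc(),fb(),telemetry.read_moment(),telemetry.read_time_s())
y=loc()[1]/1e3
h=arm.movel(boxp(.018,y),O,speed=.01,guard=4); st(h)
h=arm.movel(boxp(.018,y+.006),O,speed=.006,guard=2.5); st(h); yp=loc()[1]
h2=arm.movel(boxp(.018,y-.004),O,speed=.006,guard=3.5); st(h2); ym=loc()[1]
print(yp,ym)
E
```

```text
False [18.08 -2.12 -0.  ] [ 0.25 -0.79 -1.66] [-0.01  0.09 -0.01] 13.9833
True [17.85  0.86 -0.32] [ 0.2  -0.51 -1.54] [-0.28 -0.06 -0.11] 14.6167
True [17.73 -3.22 -0.4 ] [ 0.29  2.02 -1.22] [ 0.34 -0.3   0.17] 15.375
0.8580749694867351 -3.215622699394211
```

```bash
python3 - <<'E'
from h import *
np.set_printoptions(precision=2,suppress=True)
O=ori(BY,1)
def st(m): print(m,loc(),fb(),telemetry.read_moment(),telemetry.read_time_s())
y=-.0012
arm.movel(boxp(.018,y),O,speed=.01); st("c")
h=arm.movel(boxp(.024,y),O,speed=.01,guard=4); st(h)
if not h:
    h=arm.movel(boxp(.041,y),O,speed=.02,guard=5); st(h)
if not h:
    h=arm.movel(boxp(.051,y),O,speed=.01,guard=6); st(h)
    arm.pause(.2); st("p")
E
```

```text
c [17.92 -1.26 -0.07] [-0.95  0.26 -1.64] [ 0.01  0.04 -0.04] 15.7583
False [23.97 -1.22 -0.  ] [ 0.34 -0.48 -2.43] [-0.04  0.06  0.04] 16.5083
False [40.9  -1.17  0.  ] [ 0.31 -0.34 -2.1 ] [0.02 0.05 0.01] 17.5083
True [43.68 -1.4  -0.41] [ 0.33 -0.12 -2.58] [ 0.01  0.07 -0.05] 18.0083
p [43.59 -1.41 -0.55] [-0.18 -0.27 -0.56] [ 0.01  0.02 -0.04] 18.2083
```

```bash
python3 - <<'E'
from h import *
np.set_printoptions(precision=2,suppress=True)
O=ori(BY,1)
def st(m): print(m,loc(),fb(),telemetry.read_moment(),telemetry.read_time_s())
arm.movel(boxp(.0430,-.0012),O,speed=.01);arm.pause(.2);st("c")
for d in (.0440,.0445,.0450,.0455,.046,.0465,.047,.0475,.048):
    h=arm.movel(boxp(d,-.0012),O,speed=.005,guard=9); st((h,d))
    if h or fb()[0]<-6: break
for n in("side",):
    f=imaging.grab_frame(n)[:,:,::-1]
    cv2.imwrite(f"pics/{n}3c.png",cv2.resize(f[120:220,260:390],None,fx=6,fy=6,interpolation=cv2.INTER_CUBIC))
E
```

```text
c [43.02 -1.25 -0.01] [-0.34  0.18 -2.02] [0.01 0.06 0.07] 18.6583
(False, 0.044) [43.86 -1.22 -0.04] [-2.24  0.26 -1.25] [0.14 0.5  0.05] 19.0083
(False, 0.0445) [43.88 -1.2  -0.07] [-6.42  0.54  1.12] [0.15 1.3  0.02] 19.2583
```

View pics/side3c.png

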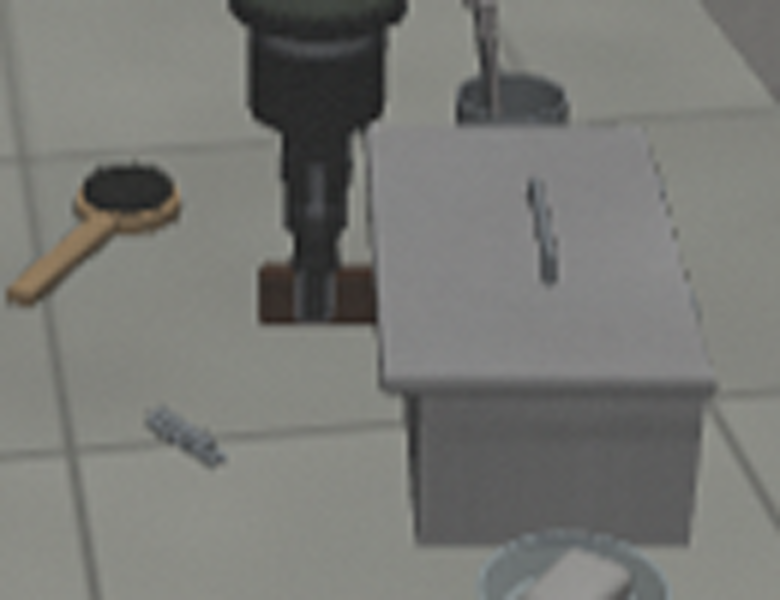

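There is a firm stop at 43.9 mm. That is the collar on the face, within 1 mm of prediction, and the picture shows the handle tucked level under the lid edge. Releasing now.

```bash
python3 - <<'E'
from h import *
np.set_printoptions(precision=2,suppress=True)
O=ori(BY,1)
def st(m): print(m,loc(),fb(),telemetry.read_moment(),telemetry.read_time_s())
arm.gripper_to(.05); st("open"); print(telemetry.read_width())
p=telemetry.read_position()
h=arm.movel(p+[0,0,.03],speed=.04,guard=5); st(h)
f=imaging.grab_frame("side")[:,:,::-1]
cv2.imwrite(f"pics/side4c.png",cv2.resize(f[120:220,260:390],None,fx=6,fy=6,interpolation=cv2.INTER_CUBIC))
E
```

```text
open [44.63 -1.18  0.05] [ 0.53  1.36 -0.66] [-0.   -0.03  0.01] 19.725
0.050171119507899
False [44.55 -1.24 29.89] [ 1.27 -0.23 -0.04] [ 0.04  0.01 -0.02] 20.625
```

View pics/side4c.png

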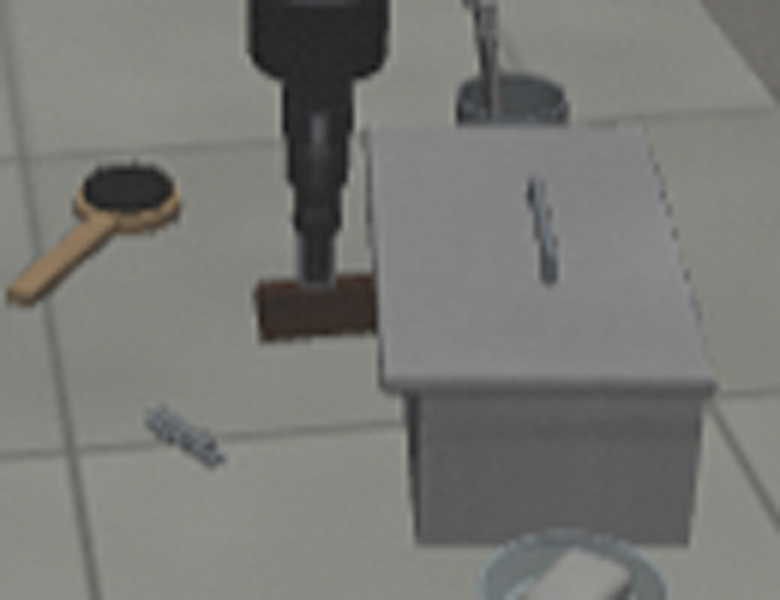

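Released: the pin droops a few degrees and stays under the lid edge, with the handle's rear end at crop ≈(258,312). I'll move clear and check again.

```bash
python3 - <<'E'
from h import *
p=telemetry.read_position()
arm.movel(p+[0,0,.12],speed=.15)
arm.movep([.35,-.40,.30],ori(PY,1))
arm.pause(.5)
print(telemetry.read_time_s())
f=imaging.grab_frame("side")[:,:,::-1]; t=imaging.grab_frame("top")[:,:,::-1]
cv2.imwrite("pics/side5c.png",cv2.resize(f[120:220,260:390],None,fx=6,fy=6,interpolation=cv2.INTER_CUBIC))
cv2.imwrite("pics/top5.png",t)
cv2.imwrite("pics/top5c.png",cv2.resize(t[160:240,220:340],None,fx=6,fy=6,interpolation=cv2.INTER_CUBIC))
E
```

```text
24.0
```

View pics/side5c.png

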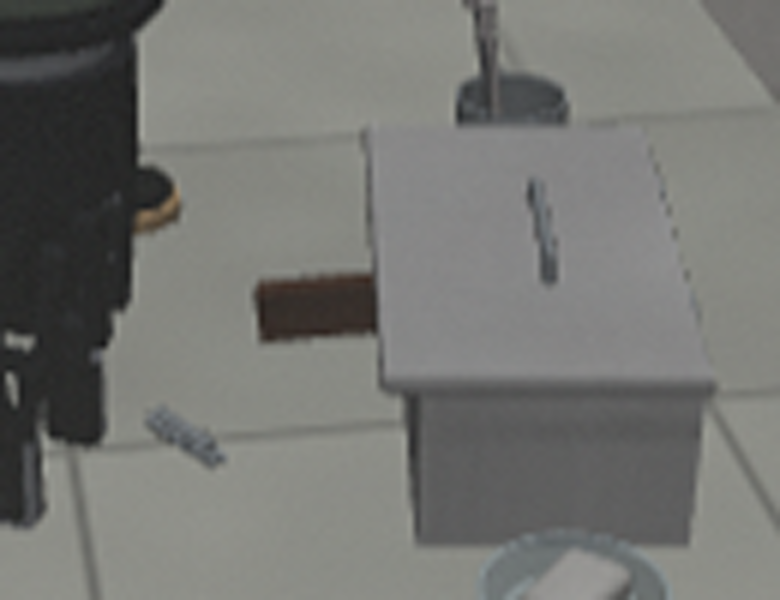

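View pics/top5.png

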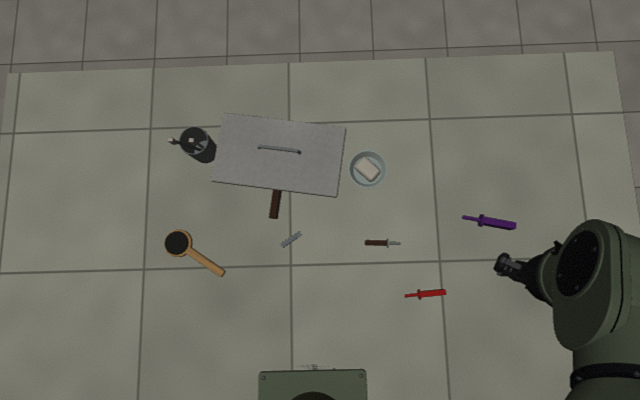

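View pics/top5c.png

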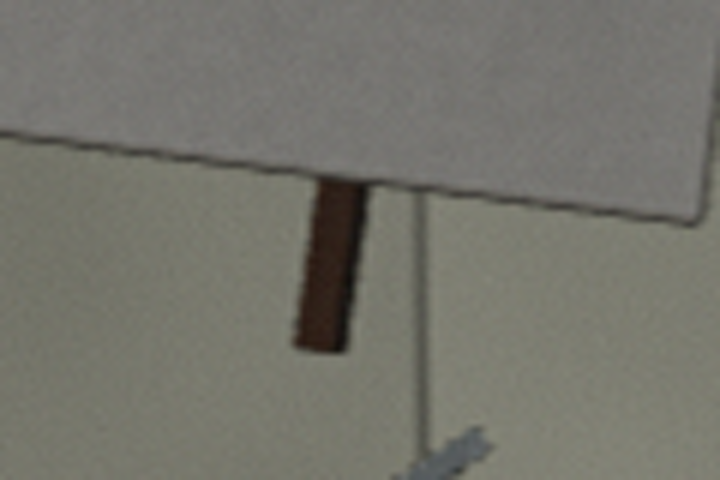

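The pin has not moved since release (rear end at top crop (320,350)), and the other objects have not moved. One numeric check on depth, then I'll hand in.

```bash
python3 - <<'E'
from h import *
p=onz("top",320.5/6-.5+220,348.5/6-.5+160,.085)-SLOT
c,s=np.cos(BY),np.sin(BY);print("rear from face",c*p[0]+s*p[1],"y",-s*p[0]+c*p[1], "expect ~-0.086..-0.089")
arm.hand_in();print(telemetry.read_time_s())
E
```

```text
rear from face -0.08765272631035616 y -0.004782201333284719 expect ~-0.086..-0.089
the job is handed in; nothing more can be done
the job is handed in; nothing more can be done
```

The pin is in the box's lock hole with its collar against the face. I let go, and it stayed there until I handed the job in, shortly after 24 s on the clock.

- **Pin:** I took the large brown pin, the larger of the two brown ones, and left the purple, red and small brown ones alone.
- **Finding the hole:** I slid the tip along the slot, pressing about 3.5 N. The pressure dropped to zero near y ≈ -1.5 mm. Feeling both sides put the centre at y ≈ -1.2 mm.
- **Pushing in:** The pin went in freely to a firm stop at a measured 43.9 mm, where 45 mm was expected. The 1.1 mm gap is within the measuring error. My first push tripped its 6 N force guard at the same depth, so I repeated it slowly to confirm the stop. The highest force I read during the work was about 7 N.
- **Last checks:** After letting go, the pin drooped a few degrees and then did not move between pictures. Its rear end measured 87.7 mm from the face, within the 86–89 mm expected for a seated, drooping pin. The other objects looked unmoved.
- **Small disagreement:** The rear end measured y ≈ -4.8 mm, against -1.2 mm from touch. That is a little more than the camera error, so the handle may be turned slightly sideways in the loose hole.
- **Not seen directly:** The lid hides the collar, so that it touches the face is inferred from the firm stop and the rear-end measurement.

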